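Snap the supply box lid shut all round

TASK

The clip-on lid of the supply box is only lying on: all four sections of its blue rim stand proud. With the fingertips press them down one after another until each clicks fully shut, starting with the section that has the orange pull tab and going round clockwise as seen from above. Only press: the box is not to be lifted, tipped or shoved away, and everything else on the desk is left where it is.

Things in the scene. Friction and masses are not known exactly. Their poses are not given: they have to be found in the camera images.
- supply_box: supply box, 170 x 120 mm, 70 mm high (78 mm while its lid stands proud), 0.9 kg, loose on the desk: grey base, blank white labels, blue clip-on lid. Origin: centre of its underside; x along its length, away from the end with the orange pull tab (36 mm wide, sticks out 23 mm); z up; turned any way about the vertical. The lid rim is four separate sections, one along each side, each with a white thumb patch
- lid_mid (a point): centre of the lid's sunk middle panel, 64 mm above the underside. The panel (124 x 74 mm) and the four blue corner pieces (20 mm square, 68 mm high) are rigid: pressing them does nothing
- sec_1 (a joint): travel of rim section 1 (the short side with the orange pull tab) in m: 0 = still standing 8 mm proud, 0.008 = clicked fully shut. Snap action: springs back up if let go before about half way (0.004), resists with about 7 N at most on the way down, then pulls itself shut and stays shut.
- press_1 (a point): point on the top face of rim section 1, at the middle of its white thumb patch; it moves with the section, in the box frame it lies at (-74, 0) mm, 78 mm above the desk while proud, 70 mm once shut. The section's top face is flat and level, 22 x 74 mm.
- sec_2 (a joint): travel of rim section 2 (the long side, next clockwise from the tab as seen from above) in m: 0 = still standing 8 mm proud, 0.008 = clicked fully shut. Snap action: springs back up if let go before about half way (0.004), resists with about 7 N at most on the way down, then pulls itself shut and stays shut.
- press_2 (a point): point on the top face of rim section 2, at the middle of its white thumb patch; it moves with the section, in the box frame it lies at (0, 49) mm, 78 mm above the desk while proud, 70 mm once shut. The section's top face is flat and level, 124 x 22 mm.
- sec_3 (a joint): travel of rim section 3 (the short side opposite the tab) in m: 0 = still standing 8 mm proud, 0.008 = clicked fully shut. Snap action: springs back up if let go before about half way (0.004), resists with about 7 N at most on the way down, then pulls itself shut and stays shut.
- press_3 (a point): point on the top face of rim section 3, at the middle of its white thumb patch; it moves with the section, in the box frame it lies at (74, 0) mm, 78 mm above the desk while proud, 70 mm once shut. The section's top face is flat and level, 22 x 74 mm.
- sec_4 (a joint): travel of rim section 4 (the other long side, last clockwise) in m: 0 = still standing 8 mm proud, 0.008 = clicked fully shut. Snap action: springs back up if let go before about half way (0.004), resists with about 7 N at most on the way down, then pulls itself shut and stays shut.
- press_4 (a point): point on the top face of rim section 4, at the middle of its white thumb patch; it moves with the section, in the box frame it lies at (0, -49) mm, 78 mm above the desk while proud, 70 mm once shut. The section's top face is flat and level, 124 x 22 mm.
- mouse: black computer mouse, 114 x 62 x 46 mm, loose; origin under its centre; only a bystander
- clip_tray: clear plastic tray of paper clips and binder clips, 80 x 110 x 58 mm, loose; origin under its centre; only a bystander
- glue_bottle: white glue bottle with dark nozzle, 35 mm across, 112 mm tall, loose; origin under its centre; only a bystander
- tape: grey roll of wide tape lying flat, 97 mm across, 48 mm high, loose; origin under its centre; only a bystander
- tape_measure: yellow tape measure standing on edge, 31 x 78 x 54 mm, loose; origin under its centre; only a bystander

How it is judged:
By the outcome, as a careful person would: the job done as asked, in the order asked, and still so for the second after the job is handed in, with the robot touching nothing.
It also fails if it takes over 40 s, if anything falls off the work surface, if the arm or the gripper's body presses on something with over 40 N, if the wrist force passes 120 N, or if a joint passes its speed limit or range.

ROBOT

A 7-joint arm with a two-finger parallel gripper is mounted at the origin on a cart in front of the work surface, level with it; the furniture and walls round the work are solid. World frame = base frame: x ahead of the robot, y to its left, z up, the work surface at z = 0. Lengths are in m, angles in rad, forces in N, time in s.
With the tool pointing down it reaches from about 0.425 to 0.925 m from the base axis. Payload 6.8 kg.
Tool frame: the origin (TCP) lies midway between the tips of the shut fingers; the grasp point (between the pads) lies 19 mm behind it; z points along the fingers, y is the line along which they close (so a half turn about z gives the same grasp; the last joint's range is limited). The gripper opens to 85 mm and grips with 20 to 120 N. Pads are 22 mm wide; open, the fingers measure 114 mm over their backs; the gripper's body (76 mm by 85 mm) begins 54 mm behind the grasp point. The pads swing forward as they close: fully open they stand 13 mm farther back than shut.
Start: joints at [-1.241, 0.477, 0.022, 1.555, -0.011, 1.109, -0.083], TCP at [0.286, 0.611, 0.231] pointing down, gripper open.
Joint ranges: [-2.96, 2.96], [-0.34, 2.1], [-1.41, 1.46], [0.24, 2.44], [-1.37, 4.51], [0.17, 1.92], [-2.96, 2.96]. Speed limits (rad/s): [2.39, 2.39, 3.14, 3.14, 3.14, 3.14, 3.14].

INTERFACE

Orientations are given as a unit quaternion [x, y, z, w].
In Python, from plant import manip gives the robot as it stands.
- The arm moves only by the tool arm_command, never from a script. Its argument "plan" is a list of rows, each an object of numbers: "dx", "dy", "dz": the shift along the world's x, y, z in cm; "rx", "ry", "rz": the turn, a rotation vector about the world's x, y, z in rad; "hand": the finger opening in cm, from 0 to 8.54. A call has 1 to 8 rows; each row shifts and turns the commanded pose from where the row before left it; what a row does not reach is not made up. A row lasts 1/8 s, in which the tool goes at most 62.5 mm and 10.7 degrees, less where a joint would pass 70% of its speed; a pose out of reach is approached as far as the arm can. A call with a gripper value outside its range is refused whole. The fingers move at their own pace and stop on an object; "force" is the grip in N (left out, the last holds). Time passes only in rows, so rows that do not move let the fingers close. It gives the time, the measured TCP pose, the force, the opening and the grip force at its end, in the units of the state.
- manip.sense(): the state, without advancing time (a new reading comes with each control period).
- manip.capture(name): name is "scene" or "top" or "wrist"; returns a dict with "image" (480x640x3 uint8, red, green, blue), "z_map" (480x640 float32, m along the optical axis (not along the pixel's ray), 0 where there is no reading), "vertical_fov" (degrees; the focal length in pixels is half the picture's height over the tangent of half this angle, whatever the lens; pixels are square), "cx", "cy" (the principal point, pixels), "k1" (the pictures are not rectified: a ray, as slopes to the right and down, at radius r is drawn at 1 + k1 r^2 times it, then the intrinsics apply), "origin" and "rotation" of the camera in the world. Camera axes: x right, y down, z forward; pixel columns grow to the right and rows downward; lengths in m; the calibration is good to about 2 mm. A picture is of the moment at which its call begins.
- manip.close_job(): hands the job in; it is judged then, once.
The state is a dict: "t": time; "joints": joint angles; "qvel": joint speeds; "effort": joint torques, N m; "tcp_pos": TCP position; "tcp_rot": TCP orientation; "force": force on the tool from outside, world axes, zero at the start; "wrist_torque": the same for the moment, N m; "width": finger opening in m; "finger_force": force on a finger pad.
Only numpy, scipy, OpenCV 4.12 (cv2) and the standard library are available. Lean on these libraries where they do the work, as an engineer would, in place of code of your own. Each camera call takes 0.05 s, during which the arm holds its last target. There are 200 camera calls.

## Working session

There is one attempt and no reset: what is moved stays moved. The work goes in short steps, Python scripts to look and compute and a tool call to move; the robot and the scene stay as the last step left them, time stands still between calls to the robot, and variables do not carry over. Pictures are saved under pics/ and viewed, at most 10 in all, crops included, and the job is handed in when it is done.

Besides the shell and the picture viewer there is one more tool, called after "Call:" by a JSON object that holds its "fn" and its "kwargs", one argument or row to a line. arm_command: Moves the arm, as the interface text tells. Its arguments: {"type":"object","properties":{"plan":{"type":"array"},"force":{"type":"number"}},"required":["plan"]}

```bash
mkdir -p pics; cat > h.py <<'E'
import numpy as np, cv2
from plant import manip
def K(c):
    f=240/np.tan(np.radians(c["vertical_fov"])/2)
    return np.array([[f,0,c["cx"]],[0,f,c["cy"]],[0,0,1]]),np.array([c["k1"],0,0,0,0.])
def world(c,px,z):
    k,d=K(c); u=cv2.undistortPoints(np.array(px,float).reshape(-1,1,2),k,d).reshape(-1,2)
    r=np.c_[u,np.ones(len(u))]@np.array(c["rotation"]).T; o=np.array(c["origin"])
    return o+r*((z-o[2])/r[:,2])[:,None]
def zcloud(c):
    k,d=K(c); v,u=np.mgrid[:480,:640]
    n=cv2.undistortPoints(np.c_[u.ravel(),v.ravel()].astype(float).reshape(-1,1,2),k,d).reshape(-1,2)
    z=c["z_map"].ravel(); p=np.c_[n*z[:,None],z]@np.array(c["rotation"]).T+np.array(c["origin"])
    p[z==0]=np.nan
    return p.reshape(480,640,3)
E
python3 - <<'E'
from h import *
import pickle
s=manip.sense();print(s)
for n in("top","scene"):
    c=manip.capture(n);pickle.dump(c,open(n+".pkl","wb"));cv2.imwrite(f"pics/{n}0.png",c["image"][...,::-1]);print(n,c["origin"],c["k1"])
E
```

```text
{'t': 0.0, 'joints': array([-1.24107022,  0.47780492,  0.02235344,  1.556456  , -0.01152631,
        1.10929628, -0.08310826]), 'qvel': array([-4.35406251e-05, -6.86787860e-04,  6.58343094e-04,  6.61927342e-04,
       -1.24517439e-03,  4.50699494e-04,  1.31351699e-03]), 'effort': array([ 2.90446669e-04, -5.96472967e+01,  1.60828885e+00, -2.81193334e+01,
        1.25757518e-02,  9.57451179e-03,  3.39736653e-05]), 'tcp_pos': array([0.28594324, 0.61078556, 0.23032082]), 'tcp_rot': array([ 2.17173837e-01,  9.76132512e-01, -9.07395496e-04, -1.40587316e-04]), 'force': array([ 0.29940451, -0.0373108 ,  0.22723696]), 'wrist_torque': array([ 0.00751671, -0.00256428,  0.07718196]), 'finger_force': 0.0, 'width': 0.08562681807423397}
top [ 0.4050682  -0.01121458  1.52607391] -0.13011680959192265
scene [ 3.58030019e-04 -5.20350996e-01  1.00640178e+00] -0.03679595036380903
```

View pics/top0.png

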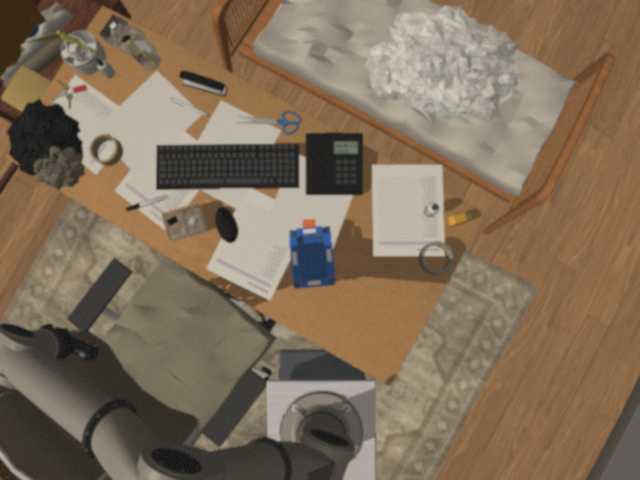

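View pics/scene0.png

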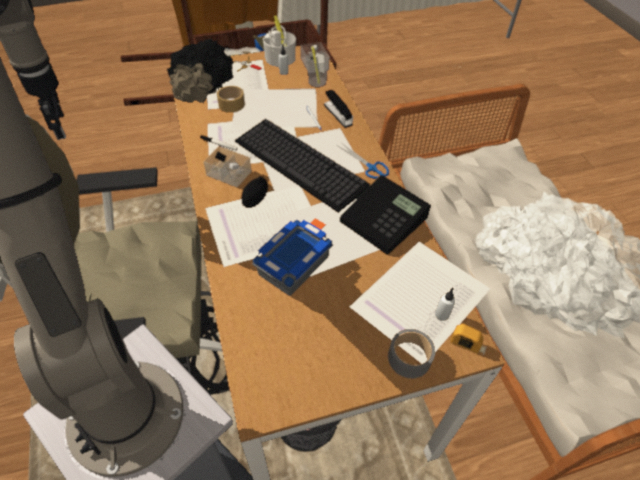

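The top view shows the blue box at about (312,257), with its orange tab at (309,224) on the side away from the robot. The mouse is at (227,225). The scene view agrees, with the box at (292,255) and the tab at (318,226).

```bash
cat > loc.py <<'E'
from h import *
def find(c,zr=0.078,verbose=1):
    P=zcloud(c); h=cv2.cvtColor(c["image"],cv2.COLOR_RGB2HSV)
    reg=(np.abs(P[...,0]-.5)<.2)&(np.abs(P[...,1])<.2)
    blue=(cv2.inRange(h,(100,110,40),(130,255,255))>0)&reg
    org=(cv2.inRange(h,(2,130,120),(13,255,255))>0)&reg&(P[...,2]>.03)
    n,l,st,_=cv2.connectedComponentsWithStats(blue.astype(np.uint8)); blue=l==1+np.argmax(st[1:,4])
    top=blue&(P[...,2]>.05)
    hull=cv2.convexHull(np.argwhere(top)[:,::-1].astype(np.int32)).reshape(-1,2)
    w=world(c,hull,zr)[:,:2]
    r=cv2.minAreaRect((w*1000).astype(np.float32)); b=cv2.boxPoints(r)
    o=np.nanmedian(P[org],0); ctr=np.array(r[0])/1000
    e=[b[1]-b[0],b[2]-b[1]]; a=max(e,key=np.linalg.norm); a=a/np.linalg.norm(a)
    if a@(ctr-o[:2])<0:a=-a
    if verbose: print("rect",r,"tab",o,org.sum(),"topz",np.nanpercentile(P[top][:,2],[5,50,90]))
    return ctr,np.arctan2(a[1],a[0])
E
python3 - <<'E'
from loc import *
import pickle
for n in("top","scene"):
    c=pickle.load(open(n+".pkl","rb")); x,a=find(c); print(n,x,a)
    R=np.array([[np.cos(a),-np.sin(a)],[np.sin(a),np.cos(a)]])
    for p in[(-.074,0),(0,.049),(.074,0),(0,-.049)]: print(x+R@p)
    P=zcloud(c);h=cv2.cvtColor(c["image"],cv2.COLOR_RGB2HSV)
    m=(P[...,2]>.06)&(P[...,2]<.1)&(np.hypot(P[...,0]-x[0],P[...,1]-x[1])<.1)&(h[...,1]<110)&(h[...,2]>110)
    k,l,st,ce=cv2.connectedComponentsWithStats(m.astype(np.uint8))
    for i in range(1,k):
        if st[i,4]>4: print("patch",ce[i],st[i,4],world(c,[ce[i]],.078)[0,:2],np.median(P[l==i],0))
v=pickle.load(open("top.pkl","rb"))["image"][205:305,262:362,::-1]; w=pickle.load(open("scene.pkl","rb"))["image"][200:310,235:345,::-1]
cv2.imwrite("pics/c.png",np.hstack([cv2.resize(v,(400,400)),cv2.resize(w,(400,400))]))
E
```

```text
Traceback (most recent call last):
  File "loc.py", line 3, in find
    P=zcloud(c); h=cv2.cvtColor(c["image"],cv2.COLOR_RGB2HSV)
  File "h.py", line 13, in zcloud
    z=c["z_map"].ravel(); p=np.c_[n*z[:,None],z]@np.array(c["rotation"]).T+np.array(c["origin"])
                            ~~~~~~~~~~~~~~~~~~~~^~~~~~~~~~~~~~~~~~~~~~~~~~
ValueError: matmul: Input operand 1 has a mismatch in its core dimension 0, with gufunc signature (n?,k),(k,m?)->(n?,m?) (size 4 is different from 3)
```

Camera rotation is a quaternion.

```bash
sed -i 's/np.array(c\["rotation"\])/Rotation.from_quat(c["rotation"]).as_matrix()/; 1a from scipy.spatial.transform import Rotation' h.py
cat > run.py <<'E'
from loc import *
import pickle
for n in("top","scene"):
    c=pickle.load(open(n+".pkl","rb")); x,a=find(c); print(n,x,a)
    R=np.array([[np.cos(a),-np.sin(a)],[np.sin(a),np.cos(a)]])
    for p in[(-.074,0),(0,.049),(.074,0),(0,-.049)]: print(x+R@p)
    P=zcloud(c);h=cv2.cvtColor(c["image"],cv2.COLOR_RGB2HSV)
    m=(P[...,2]>.06)&(P[...,2]<.1)&(np.hypot(P[...,0]-x[0],P[...,1]-x[1])<.1)&(h[...,1]<110)&(h[...,2]>110)
    k,l,st,ce=cv2.connectedComponentsWithStats(m.astype(np.uint8))
    for i in range(1,k):
        if st[i,4]>4: print("patch",ce[i],st[i,4],world(c,[ce[i]],.078)[0,:2],np.median(P[l==i],0))
v=pickle.load(open("top.pkl","rb"))["image"][205:305,262:362,::-1]; w=pickle.load(open("scene.pkl","rb"))["image"][200:310,235:345,::-1]
cv2.imwrite("pics/c.png",np.hstack([cv2.resize(v,(400,400)),cv2.resize(w,(400,400))]))
E
python3 run.py
```

```text
rect ((507.7947998046875, 25.354320526123047), (163.19464111328125, 114.5750961303711), 5.325097560882568) tab [0.60295341 0.03508724 0.07755301] 70 topz [0.05970325 0.06635087 0.08000132]
top [0.5077948  0.02535432] -3.0486522
[0.58147543 0.03222202]
[ 0.51234233 -0.0234342 ]
[0.43411417 0.01848662]
[0.50324727 0.07414284]
patch [308.86842105 230.25657895] 152 [0.58197321 0.03253031] [0.58242356 0.03218925 0.07777866]
patch [325.  226.4] 5 [ 0.59288751 -0.01330834] [ 0.5953022  -0.01333143  0.0651888 ]
patch [290.61111111 231.83333333] 18 [0.57761173 0.08440938] [0.58073948 0.08656101 0.06815265]
patch [330.35294118 240.05882353] 17 [ 0.55383364 -0.02837024] [ 0.55369796 -0.02745178  0.07842924]
patch [292.08433735 252.81927711] 83 [0.51782723 0.07999522] [0.51451245 0.08036523 0.07734128]
patch [328.69230769 254.8974359 ] 39 [ 0.5117     -0.02352372] [ 0.51136586 -0.02435819  0.07875715]
patch [313.77777778 282.62222222] 45 [0.43360935 0.01867395] [0.43263927 0.0181111  0.07762656]
rect ((503.9330749511719, 19.600753784179688), (176.24356079101562, 124.21246337890625), 5.176647186279297) tab [0.60502735 0.03308846 0.07756422] 77 topz [0.06158966 0.06705784 0.07967262]
scene [0.50393307 0.01960075] -3.0512433
[0.57763125 0.02627751]
[ 0.50835417 -0.02919939]
[0.4302349  0.01292399]
[0.49951198 0.0684009 ]
patch [312.54310345 227.62931034] 116 [0.58574444 0.03223866] [0.5856129  0.03273783 0.07851053]
patch [273.16911765 237.69852941] 136 [0.49552775 0.07880596] [0.50070724 0.07936204 0.07848876]
patch [327.7 239.2] 10 [ 0.58447488 -0.02004296] [ 0.59146079 -0.01237056  0.06762855]
patch [308.76923077 256.40384615] 52 [ 0.51447688 -0.02361699] [ 0.51443451 -0.02410312  0.07883278]
patch [272.05263158 265.49122807] 57 [0.43578122 0.01935661] [0.43559373 0.01833909 0.07888761]
```

View pics/c.png

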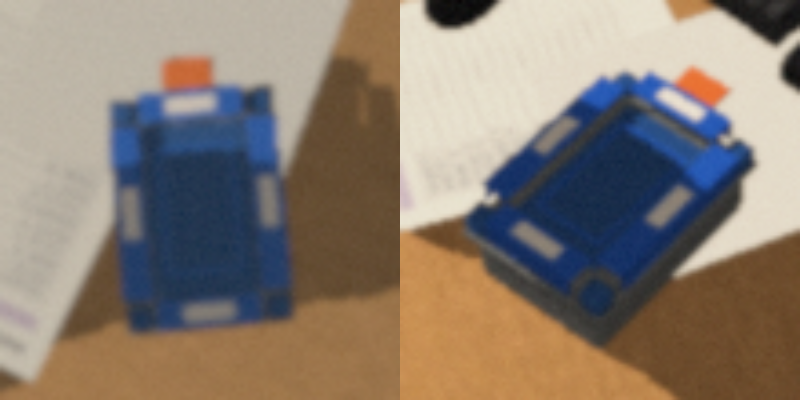

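The crop confirms the layout. The tab is at top left (187,72), and the four white patches are on the rim, at (190,103), (268,200), (210,312) and (131,213). The top and scene patches agree to about 3 mm. The targets are P1 (.5825,.032), P2 (.513,-.0235), P3 (.435,.019) and P4 (.505,.0745), and the tool needs to turn +0.527 rad. I'll shut the fingers and go over there.

Call:
{"fn": "arm_command", "kwargs": {
  "plan": [
    {"dx": 2, "dy": -4, "rz": 0.066, "hand": 0},
    {"dx": 2, "dy": -4, "rz": 0.066},
    {"dx": 2, "dy": -4, "rz": 0.066},
    {"dx": 2, "dy": -4, "rz": 0.066},
    {"dx": 2, "dy": -4, "rz": 0.066},
    {"dx": 2, "dy": -4, "rz": 0.066},
    {"dx": 2, "dy": -4, "rz": 0.066},
    {"dx": 2, "dy": -4, "rz": 0.066}
  ],
  "force": 40
}}

```text
$.plan[0]: bad value
```

Call:
{"fn": "arm_command", "kwargs": {
  "plan": [
    {"dx": 2.5, "dy": -5},
    {"dx": 2.5, "dy": -5},
    {"dx": 2.5, "dy": -5},
    {"dx": 2.5, "dy": -5},
    {"dx": 2.5, "dy": -4},
    {"dx": 1, "dy": -2},
    {},
    {}
  ]
}}

```text
$.plan[0]: bad value
```

Call:
{"fn": "arm_command", "kwargs": {
  "plan": [
    {"dx": 2, "dy": -4, "dz": 0, "rx": 0, "ry": 0, "rz": 0.066, "hand": 0},
    {"dx": 2, "dy": -4, "dz": 0, "rx": 0, "ry": 0, "rz": 0.066, "hand": 0},
    {"dx": 2, "dy": -4, "dz": 0, "rx": 0, "ry": 0, "rz": 0.066, "hand": 0},
    {"dx": 2, "dy": -4, "dz": 0, "rx": 0, "ry": 0, "rz": 0.066, "hand": 0},
    {"dx": 2, "dy": -4, "dz": 0, "rx": 0, "ry": 0, "rz": 0.066, "hand": 0},
    {"dx": 2, "dy": -4, "dz": 0, "rx": 0, "ry": 0, "rz": 0.066, "hand": 0},
    {"dx": 2, "dy": -4, "dz": 0, "rx": 0, "ry": 0, "rz": 0.066, "hand": 0},
    {"dx": 2, "dy": -4, "dz": 0, "rx": 0, "ry": 0, "rz": 0.066, "hand": 0}
  ],
  "force": 40
}}

```text
t: 1.1
tcp_pos: [0.4465, 0.2898, 0.2311]
tcp_rot: [-0.046, 0.999, -0.0, -0.0]
force: [0.5, 0.0, 1.6]
width: -0.0001
finger_force: 0.0
```

Call:
{"fn": "arm_command", "kwargs": {
  "plan": [
    {"dx": 2.2, "dy": -4.3, "dz": 0, "rx": 0, "ry": 0, "rz": 0, "hand": 0},
    {"dx": 2.2, "dy": -4.3, "dz": 0, "rx": 0, "ry": 0, "rz": 0, "hand": 0},
    {"dx": 2.2, "dy": -4.3, "dz": 0, "rx": 0, "ry": 0, "rz": 0, "hand": 0},
    {"dx": 2.2, "dy": -4.3, "dz": -2, "rx": 0, "ry": 0, "rz": 0, "hand": 0},
    {"dx": 2.2, "dy": -4.3, "dz": -3, "rx": 0, "ry": 0, "rz": 0, "hand": 0},
    {"dx": 2.6, "dy": -4.3, "dz": -4, "rx": 0, "ry": 0, "rz": 0, "hand": 0},
    {"dx": 0, "dy": 0, "dz": -3, "rx": 0, "ry": 0, "rz": 0, "hand": 0},
    {"dx": 0, "dy": 0, "dz": 0, "rx": 0, "ry": 0, "rz": 0, "hand": 0}
  ]
}}

```text
t: 2.1
tcp_pos: [0.5793, 0.034, 0.1099]
tcp_rot: [-0.045, 0.999, -0.0, -0.003]
force: [0.4, 0.8, 0.9]
width: -0.0001
finger_force: 0.0
```

Call:
{"fn": "arm_command", "kwargs": {
  "plan": [
    {"dx": 0.3, "dy": -0.2, "dz": -1.3, "rx": 0, "ry": 0, "rz": 0, "hand": 0},
    {"dx": 0, "dy": 0, "dz": -1.3, "rx": 0, "ry": 0, "rz": 0, "hand": 0},
    {"dx": 0, "dy": 0, "dz": -0.4, "rx": 0, "ry": 0, "rz": 0, "hand": 0},
    {"dx": 0, "dy": 0, "dz": -0.4, "rx": 0, "ry": 0, "rz": 0, "hand": 0},
    {"dx": 0, "dy": 0, "dz": -0.2, "rx": 0, "ry": 0, "rz": 0, "hand": 0},
    {"dx": 0, "dy": 0, "dz": -0.2, "rx": 0, "ry": 0, "rz": 0, "hand": 0},
    {"dx": 0, "dy": 0, "dz": -0.2, "rx": 0, "ry": 0, "rz": 0, "hand": 0},
    {"dx": 0, "dy": 0, "dz": 0, "rx": 0, "ry": 0, "rz": 0, "hand": 0}
  ]
}}

```text
t: 3.1
tcp_pos: [0.5843, 0.0324, 0.0721]
tcp_rot: [-0.045, 0.999, -0.0, -0.0]
force: [0.6, 0.2, -0.1]
width: -0.0
finger_force: 0.0
```

Call:
{"fn": "arm_command", "kwargs": {
  "plan": [
    {"dx": 0, "dy": 0, "dz": -0.2, "rx": 0, "ry": 0, "rz": 0, "hand": 0},
    {"dx": 0, "dy": 0, "dz": -0.2, "rx": 0, "ry": 0, "rz": 0, "hand": 0},
    {"dx": 0, "dy": 0, "dz": 0, "rx": 0, "ry": 0, "rz": 0, "hand": 0}
  ]
}}

```text
t: 3.48
tcp_pos: [0.5847, 0.0324, 0.07]
tcp_rot: [-0.045, 0.999, 0.0, 0.0]
force: [-5.8, -0.1, 16.1]
width: 0.0001
finger_force: 8.2
```

```bash
python3 - <<'E'
from h import *
c=manip.capture("wrist");d=manip.capture("scene")
cv2.imwrite("pics/w1.png",np.hstack([cv2.resize(c["image"],(400,300)),cv2.resize(d["image"][170:320,210:410],(400,300))])[...,::-1])
P=zcloud(d); print(manip.sense()["force"],manip.sense()["tcp_pos"])
E
```

```text
[-5.52183007 -0.32225093 15.23596046] [0.58469025 0.03242629 0.0700429 ]
```

View pics/w1.png

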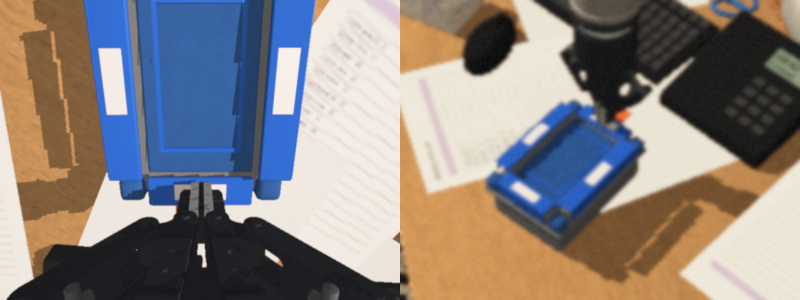

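The wrist view shows the fingertips on the tab-side patch at (200,190). The tool has hit a hard stop at 70 mm, so section 1 is shut. I'll lift off and go to section 2.

Call:
{"fn": "arm_command", "kwargs": {
  "plan": [
    {"dx": 0, "dy": 0, "dz": 0.6, "rx": 0, "ry": 0, "rz": 0, "hand": 0},
    {"dx": 0, "dy": 0, "dz": 2.6, "rx": 0, "ry": 0, "rz": 0, "hand": 0},
    {"dx": -2.4, "dy": -1.8, "dz": 0, "rx": 0, "ry": 0, "rz": 0, "hand": 0},
    {"dx": -2.4, "dy": -1.9, "dz": 0, "rx": 0, "ry": 0, "rz": 0, "hand": 0},
    {"dx": -2.4, "dy": -1.9, "dz": 0, "rx": 0, "ry": 0, "rz": 0, "hand": 0},
    {"dx": 0, "dy": 0, "dz": 0, "rx": 0, "ry": 0, "rz": 0, "hand": 0}
  ]
}}

```text
t: 4.32
tcp_pos: [0.5105, -0.0254, 0.1002]
tcp_rot: [-0.044, 0.999, -0.0, -0.001]
force: [0.3, -1.3, 0.8]
width: -0.0002
finger_force: 0.0
```

```bash
cat > patches.py <<'E'
from h import *
d=manip.capture("scene");P=zcloud(d);h=cv2.cvtColor(d["image"],cv2.COLOR_RGB2HSV)
m=(P[...,2]>.055)&(P[...,2]<.09)&(np.hypot(P[...,0]-.509,P[...,1]-.0255)<.11)&(h[...,1]<110)&(h[...,2]>110)
k,l,st,ce=cv2.connectedComponentsWithStats(m.astype(np.uint8))
for i in range(1,k):
    if st[i,4]>20: print("patch",st[i,4],np.median(P[l==i],0).round(4))
s=manip.sense();print(s["tcp_pos"],s["force"])
E
python3 patches.py
```

```text
patch 165 [0.4962 0.0768 0.0784]
patch 76 [ 0.5098 -0.0247  0.0788]
patch 87 [0.4356 0.0173 0.0787]
[ 0.51208818 -0.02410243  0.1004834 ] [0.77262004 0.30706158 0.52692491]
```

Call:
{"fn": "arm_command", "kwargs": {
  "plan": [
    {"dx": 0, "dy": 0, "dz": -1.6, "rx": 0, "ry": 0, "rz": 0, "hand": 0},
    {"dx": 0, "dy": 0, "dz": -0.4, "rx": 0, "ry": 0, "rz": 0, "hand": 0},
    {"dx": 0, "dy": 0, "dz": -0.4, "rx": 0, "ry": 0, "rz": 0, "hand": 0},
    {"dx": 0, "dy": 0, "dz": -0.3, "rx": 0, "ry": 0, "rz": 0, "hand": 0},
    {"dx": 0, "dy": 0, "dz": -0.2, "rx": 0, "ry": 0, "rz": 0, "hand": 0},
    {"dx": 0, "dy": 0, "dz": -0.2, "rx": 0, "ry": 0, "rz": 0, "hand": 0},
    {"dx": 0, "dy": 0, "dz": -0.1, "rx": 0, "ry": 0, "rz": 0, "hand": 0},
    {"dx": 0, "dy": 0, "dz": 0, "rx": 0, "ry": 0, "rz": 0, "hand": 0}
  ]
}}

```text
t: 5.38
tcp_pos: [0.5127, -0.0236, 0.07]
tcp_rot: [-0.045, 0.999, 0.0, 0.0]
force: [-7.0, 0.8, 17.8]
width: 0.0002
finger_force: 9.3
```

Section 2 is at its hard stop. On to section 3.

Call:
{"fn": "arm_command", "kwargs": {
  "plan": [
    {"dx": 0, "dy": 0, "dz": 0.7, "rx": 0, "ry": 0, "rz": 0, "hand": 0},
    {"dx": 0, "dy": 0, "dz": 2.6, "rx": 0, "ry": 0, "rz": 0, "hand": 0},
    {"dx": -2.5, "dy": 1.4, "dz": 0, "rx": 0, "ry": 0, "rz": 0, "hand": 0},
    {"dx": -2.5, "dy": 1.4, "dz": 0, "rx": 0, "ry": 0, "rz": 0, "hand": 0},
    {"dx": -2.6, "dy": 1.4, "dz": 0, "rx": 0, "ry": 0, "rz": 0, "hand": 0},
    {"dx": 0, "dy": 0, "dz": 0, "rx": 0, "ry": 0, "rz": 0, "hand": 0}
  ]
}}

```text
t: 6.12
tcp_pos: [0.4347, 0.0193, 0.1013]
tcp_rot: [-0.046, 0.999, 0.0, -0.001]
force: [0.3, 0.0, -0.6]
width: -0.0001
finger_force: 0.0
```

```bash
python3 patches.py
```

```text
patch 139 [0.5862 0.0334 0.0699]
patch 37 [0.4422 0.0729 0.0676]
patch 90 [ 0.5138 -0.0237  0.0704]
patch 77 [0.4342 0.0159 0.0788]
[0.43628146 0.01881572 0.10159077] [ 0.08407414  0.08266896 -1.09536315]
```

Sections 1 and 2 are confirmed shut by depth, with their tops at 70 mm. The box hasn't moved. Now pressing section 3.

Call:
{"fn": "arm_command", "kwargs": {
  "plan": [
    {"dx": 0, "dy": 0, "dz": -1.7, "rx": 0, "ry": 0, "rz": 0, "hand": 0},
    {"dx": 0, "dy": 0, "dz": -0.4, "rx": 0, "ry": 0, "rz": 0, "hand": 0},
    {"dx": 0, "dy": 0, "dz": -0.4, "rx": 0, "ry": 0, "rz": 0, "hand": 0},
    {"dx": 0, "dy": 0, "dz": -0.3, "rx": 0, "ry": 0, "rz": 0, "hand": 0},
    {"dx": 0, "dy": 0, "dz": -0.2, "rx": 0, "ry": 0, "rz": 0, "hand": 0},
    {"dx": 0, "dy": 0, "dz": -0.2, "rx": 0, "ry": 0, "rz": 0, "hand": 0},
    {"dx": 0, "dy": 0, "dz": -0.1, "rx": 0, "ry": 0, "rz": 0, "hand": 0},
    {"dx": 0, "dy": 0, "dz": 0, "rx": 0, "ry": 0, "rz": 0, "hand": 0}
  ]
}}

```text
t: 7.18
tcp_pos: [0.4367, 0.0186, 0.0699]
tcp_rot: [-0.045, 0.999, 0.0, 0.0]
force: [-6.8, -0.5, 24.3]
width: -0.0
finger_force: 12.5
```

Call:
{"fn": "arm_command", "kwargs": {
  "plan": [
    {"dx": 0, "dy": 0, "dz": 0.7, "rx": 0, "ry": 0, "rz": 0, "hand": 0},
    {"dx": 0, "dy": 0, "dz": 2.6, "rx": 0, "ry": 0, "rz": 0, "hand": 0},
    {"dx": 2.3, "dy": 1.8, "dz": 0, "rx": 0, "ry": 0, "rz": 0, "hand": 0},
    {"dx": 2.3, "dy": 1.9, "dz": 0, "rx": 0, "ry": 0, "rz": 0, "hand": 0},
    {"dx": 2.3, "dy": 1.9, "dz": 0, "rx": 0, "ry": 0, "rz": 0, "hand": 0},
    {"dx": 0, "dy": 0, "dz": 0, "rx": 0, "ry": 0, "rz": 0, "hand": 0}
  ]
}}

```text
t: 7.92
tcp_pos: [0.5071, 0.0764, 0.1015]
tcp_rot: [-0.046, 0.999, 0.0, 0.001]
force: [-0.5, -0.0, 0.2]
width: -0.0
finger_force: 0.0
```

```bash
python3 patches.py
```

```text
patch 139 [0.5862 0.0336 0.0706]
patch 149 [0.4933 0.0757 0.0783]
patch 88 [ 0.5122 -0.0236  0.0708]
patch 89 [0.4355 0.0181 0.0706]
[0.50563259 0.07504141 0.10117569] [ 0.0719522  -0.90231386 -0.31838438]
```

Call:
{"fn": "arm_command", "kwargs": {
  "plan": [
    {"dx": 0, "dy": 0, "dz": -1.7, "rx": 0, "ry": 0, "rz": 0, "hand": 0},
    {"dx": 0, "dy": 0, "dz": -0.4, "rx": 0, "ry": 0, "rz": 0, "hand": 0},
    {"dx": 0, "dy": 0, "dz": -0.4, "rx": 0, "ry": 0, "rz": 0, "hand": 0},
    {"dx": 0, "dy": 0, "dz": -0.3, "rx": 0, "ry": 0, "rz": 0, "hand": 0},
    {"dx": 0, "dy": 0, "dz": -0.2, "rx": 0, "ry": 0, "rz": 0, "hand": 0},
    {"dx": 0, "dy": 0, "dz": -0.2, "rx": 0, "ry": 0, "rz": 0, "hand": 0},
    {"dx": 0, "dy": 0, "dz": -0.1, "rx": 0, "ry": 0, "rz": 0, "hand": 0},
    {"dx": 0, "dy": 0, "dz": 0, "rx": 0, "ry": 0, "rz": 0, "hand": 0}
  ]
}}

```text
t: 8.98
tcp_pos: [0.5059, 0.0747, 0.07]
tcp_rot: [-0.045, 0.999, 0.0, 0.0]
force: [-5.6, -0.8, 19.0]
width: -0.0004
finger_force: 9.3
```

Call:
{"fn": "arm_command", "kwargs": {
  "plan": [
    {"dx": 0, "dy": 0, "dz": 0.7, "rx": 0, "ry": 0, "rz": 0, "hand": 0},
    {"dx": 0, "dy": 0, "dz": 2.6, "rx": 0, "ry": 0, "rz": 0, "hand": 0},
    {"dx": 0, "dy": 0, "dz": 4, "rx": 0, "ry": 0, "rz": 0, "hand": 0},
    {"dx": 0, "dy": 4, "dz": 4, "rx": 0, "ry": 0, "rz": 0, "hand": 0},
    {"dx": 0, "dy": 4, "dz": 2, "rx": 0, "ry": 0, "rz": 0, "hand": 0},
    {"dx": 0, "dy": 4, "dz": 0, "rx": 0, "ry": 0, "rz": 0, "hand": 0},
    {"dx": 0, "dy": 3, "dz": 0, "rx": 0, "ry": 0, "rz": 0, "hand": 0},
    {"dx": 0, "dy": 0, "dz": 0, "rx": 0, "ry": 0, "rz": 0, "hand": 0}
  ]
}}

```text
t: 9.98
tcp_pos: [0.5049, 0.2276, 0.2014]
tcp_rot: [-0.047, 0.999, 0.001, 0.0]
force: [-0.5, -1.3, -0.3]
width: -0.0004
finger_force: 0.0
```

```bash
python3 patches.py
```

```text
patch 238 [0.517  0.0741 0.0705]
patch 90 [ 0.5137 -0.0233  0.0706]
patch 89 [0.4357 0.0175 0.071 ]
[0.50520594 0.22537492 0.2012406 ] [-0.18371899  0.05543354 -0.75710886]
```

```bash
python3 - <<'E'
from h import *
d=manip.capture("scene");cv2.imwrite("pics/end.png",d["image"][...,::-1]);P=zcloud(d)
m=np.hypot(P[...,0]-.585,P[...,1]-.032)<.008; print(np.nanmedian(P[m],0),m.sum())
E
```

```text
[0.58416614 0.03103917 0.07192443] 25
```

View pics/end.png

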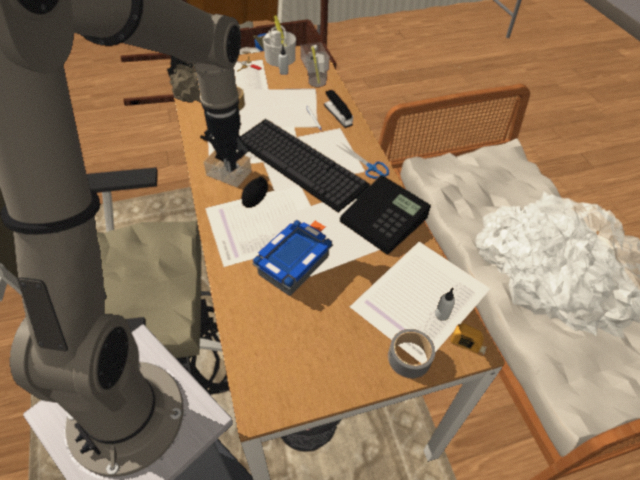

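The picture shows the lid flat at (292,255) with all four rims level. The bystanders are where they were, and the gripper is clear of everything at z = 0.20.

```bash
python3 -c "
from plant import manip
print(manip.close_job())"
```

```text
the job is handed in; nothing more can be done
None
```

All four lid sections are pressed shut in order, starting at the tab and going clockwise; the box and everything else on the desk stayed in place, and the job is handed in (no verdict was returned).

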